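Heft three look-alike project boxes and stack them in the tote, heaviest at the bottom

TASK

The three closed blue project boxes look alike but hold different hardware, so only hefting them tells which is heavier. Pack them in the grey tote as one squarely aligned stack, lids up: the heaviest goes in first at the bottom, then the middle one, and the lightest on top. Set each box down rather than dropping it, and leave the other things on the bench where they are.

Things in the scene. Friction and masses are not known exactly. Their poses are not given: they have to be found in the camera images.
- box_a: a closed project box of blue printed plastic with a flat screwed-on lid, 116 long (its x) x 58 wide (its y) x 38 high (z), rigid and level; flat upright sides. Origin: centre of its underside. Its contents are hidden and centred, so it balances at its middle. The three boxes look identical; in every episode the weights are dealt anew: with its contents one box weighs about 0.15 kg, one 0.37 to 0.43 kg and one 0.73 to 0.87 kg
- box_b: the same as box_a
- box_c: the same as box_a
- tote: an open-topped square grey plastic tote, 158 x 158 over the walls (170 over the rim), 84 high, walls 4 and floor 4 thick, so 150 x 150 inside; it does not move. Origin: centre of its underside, x and y along its walls. One box fits lengthwise along either wall, with about 46 free on each long side for fingers; three boxes on top of one another stand about 34 above the rim
- tote_in (a point): centre of the tote's inner floor, 4 above the bench; axes as the tote's
- screwdriver: bystander: a black-handled screwdriver 190 long, lying on the bench; axis along its x
- glasses: bystander: clear safety glasses with black frame, temples open towards its -x, 140 wide (y), 115 long (x), 42 high; origin on the bench below the bridge
- heatsink: bystander: a finned aluminium heat sink 70 x 60 x 32 high; origin centre of its underside
- spool: bystander: a metal spool 64 across, 46 high, standing on end; origin centre of its underside
- shell: bystander: an open, unfinished blue printed shell, 100 x 100 x 90 high, beyond the task's things; not one of the three boxes
- panel: bystander: a flat blue square panel 100 x 100 x 5 lying beyond the task's things
- organizer: bystander: a flat dark blue compartment case with clear lid, 120 x 200 x 34 high, beyond the task's things
Things that resemble listed ones, but are neither listed nor needed, are in the scene too. What is shaped like the box_a but pink or white is not meant.

How it is judged:
By the outcome, as a careful person would: the job done as asked, in the order asked, and still so for the second after the job is handed in, with the robot touching nothing.
It also fails if it takes over 72 s, if anything falls off the work surface, if the arm or the gripper's body presses on something with over 40 N, if the wrist force passes 120 N, or if a joint passes its speed limit or range.

ROBOT

A 7-joint arm with a two-finger parallel gripper is mounted at the origin on the work surface. World frame = base frame: x ahead of the robot, y to its left, z up, the work surface at z = 0. Lengths are in m, angles in rad, forces in N, time in s.
With the tool pointing down it reaches from about 0.4 to 0.9 m from the base axis. Payload 5.5 kg.
Tool frame: the origin (TCP) lies midway between the tips of the shut fingers; the grasp point (between the pads) lies 19 mm behind it (manip.grip_depth is the distance from the TCP to the grasp point, in m); z points along the fingers, x is the direction in which the jaws open and shut, and the axes are right-handed (so a half turn about z gives the same grasp; the last joint's range is limited). The gripper opens to 92 mm and grips with 3 to 60 N. Pads are 19 mm wide; open, the fingers measure 130 mm over their backs; the gripper's body (75 mm by 190 mm) begins 47 mm behind the grasp point.
Start: joints at [-1.045, 0.501, -0.427, 1.55, 0.221, 1.138, -0.21], TCP at [0.169, 0.628, 0.227] pointing down, gripper open.
Joint ranges: [-2.88, 2.88], [-0.31, 2.03], [-1.54, 1.56], [0.2, 2.42], [-1.41, 4.55], [0.19, 2.02], [-2.57, 2.57]. Speed limits (rad/s): [2.57, 2.57, 3.14, 3.14, 3.14, 3.14, 3.14].

INTERFACE

Orientations are given as a unit quaternion [x, y, z, w].
In Python, from bench import manip, effector, viewer gives the robot as it stands. Calls block until the motion is done:
- manip.move_pose(position, orientation): joint-space move of the TCP to a pose.
- manip.servo_line(position, ori=None, vel=0.15): straight line of the TCP; ori=None keeps the orientation; vel is the mean speed in m/s.
- manip.movej(angles): joint-space move.
- effector.open_jaws() and effector.close(f_grip=None): open the fingers fully, or close them until they stop; f_grip is the grip in N (None keeps the last).
- manip.sleep(seconds).
- manip.solve_ik(position, orientation): joint angles nearest the present ones, or None.
- viewer.get_image(name): name is "scene" or "top" or "wrist"; returns the picture (480x640x3 uint8, red, green, blue); there is no depth.
- viewer.get_calibration(name): a dict with "vfov" (degrees; the focal length in pixels is half the picture's height over the tangent of half this angle, whatever the lens; pixels are square), "cx", "cy" (the principal point, pixels), "eye" and "attitude" of the camera in the world. Camera axes: x right, y down, z forward; pixel columns grow to the right and rows downward; lengths in m; the calibration is good to about 2 mm. A picture is of the moment at which its call begins: read the wrist's pose just before it. get_calibration takes no time and is no camera call; for the wrist camera it gives the pose at the moment of the call.
A pose or a line that the arm cannot do raises manip.PlanningError and nothing moves.
- manip.hand_in(): hands the job in, once; it reports no verdict.
Readings, each from a call of its own:
- manip.current_clock(): time.
- manip.current_q(): joint angles.
- manip.current_joint_velocities(): joint speeds.
- manip.current_tau(): joint torques, N m.
- manip.current_tool_pos(): TCP position.
- manip.current_tcp_rot(): TCP orientation.
- manip.current_force(): force on the tool from outside, world axes, zero at the start.
- manip.current_wrist_torque(): the same for the moment, N m.
- manip.current_finger_gap(): finger opening in m.
Only numpy, scipy, OpenCV 4.12 (cv2) and the standard library are available. Lean on these libraries where they do the work, as an engineer would, in place of code of your own. Each camera call takes 0.05 s, during which the arm holds its last target.

## Working session

There is one attempt and no reset: what is moved stays moved. The work goes in short steps, each a Python script; the robot and the scene stay as the last script left them, time stands still between calls to the robot, and variables do not carry over. Pictures are saved under pics/ and viewed, and the job is handed in when it is done.

```bash
ls; mkdir -p pics; python3 - <<'E'
from bench import manip, effector, viewer
import cv2
for n in ["scene","top","wrist"]:
    c=viewer.get_calibration(n);print(n,c)
    im=viewer.get_image(n);cv2.imwrite(f"pics/{n}0.png",im[:,:,::-1])
print(manip.current_clock(),manip.current_tcp_rot(),manip.grip_depth)
E
```

```text
pics
scene {'vfov': 56.8454894332085, 'cx': 316.64027042183386, 'cy': 246.48456365886418, 'eye': array([1.19648542, 0.70696817, 0.81387947]), 'attitude': array([ 0.32603082,  0.84282914, -0.39730315, -0.15966578])}
top {'vfov': 42.79234695732857, 'cx': 313.4614851986141, 'cy': 238.68533378242486, 'eye': array([0.275502  , 0.04345817, 1.73304389]), 'attitude': array([-0.70363608,  0.70595279, -0.0565935 ,  0.05765497])}
wrist {'vfov': 68.45443528758544, 'cx': 317.0869863587445, 'cy': 234.54500953699772, 'eye': array([0.08821547, 0.64842842, 0.38431691]), 'attitude': array([0.78452336, 0.60069093, 0.0933667 , 0.12237712])}
0.15 [ 7.93630428e-01  6.08399695e-01 -6.12959264e-04  4.23281088e-04] 0.0188
```

View pics/top0.png

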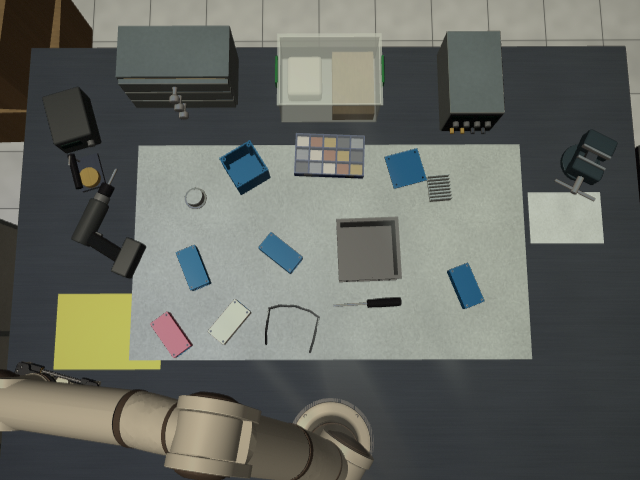

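View pics/scene0.png

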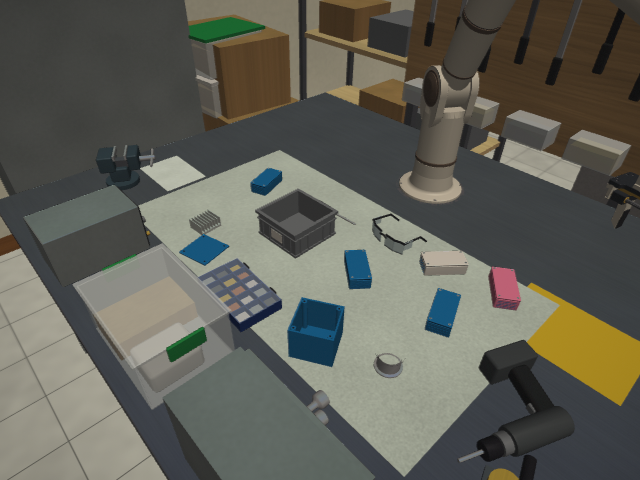

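View pics/wrist0.png

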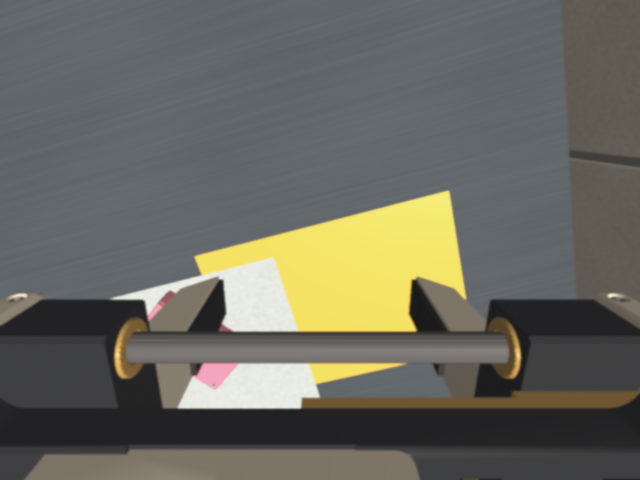

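```bash
cat > h.py <<'E'
import numpy as np, cv2
from scipy.spatial.transform import Rotation as R
def rays(cal,px):
    px=np.atleast_2d(px).astype(float)
    f=240/np.tan(np.radians(cal['vfov'])/2)
    d=np.c_[(px[:,0]-cal['cx'])/f,(px[:,1]-cal['cy'])/f,np.ones(len(px))]
    return R.from_quat(cal['attitude']).apply(d)
def cast(cal,px,z):
    d=rays(cal,px);e=np.array(cal['eye'])
    return e+d*((z-e[2])/d[:,2])[:,None]
def proj(cal,P):
    f=240/np.tan(np.radians(cal['vfov'])/2)
    p=R.from_quat(cal['attitude']).inv().apply(np.atleast_2d(P)-cal['eye'])
    return p[:,:2]/p[:,2:]*f+[cal['cx'],cal['cy']]
def rect(pts):
    (c,s,a)=cv2.minAreaRect((pts[:,:2]*1000).astype(np.float32))
    b=cv2.boxPoints((c,s,a)); e=[b[1]-b[0],b[2]-b[1]]
    l=max(e,key=np.linalg.norm); yaw=np.arctan2(l[1],l[0])
    yaw=(yaw+np.pi/2)%np.pi-np.pi/2
    return np.array(c)/1000,sorted(s),yaw
E
python3 - <<'E'
from h import *
from bench import viewer
im=cv2.imread('pics/top0.png');cal=viewer.get_calibration('top')
crops=[]
for (x,y) in [(193,268),(281,253),(466,286),(368,250)]:
    crops.append(cv2.resize(im[y-38:y+38,x-38:x+38],(390,300) if 0 else (300,300),interpolation=cv2.INTER_NEAREST))
cv2.imwrite('pics/crops.png',np.vstack([np.hstack(crops[:2]),np.hstack(crops[2:])]))
hsv=cv2.cvtColor(im,cv2.COLOR_BGR2HSV)
for (x,y) in [(193,268),(281,253),(466,286)]: print(hsv[y,x])
m=cv2.inRange(hsv,(98,130,60),(115,255,255))
for vth in (60,110,130,):
  m=cv2.inRange(hsv,(98,130,vth),(115,255,255))
  for c in cv2.findContours(m,0,cv2.CHAIN_APPROX_NONE)[0]:
    if cv2.contourArea(c)>300:
      print(vth,c.reshape(-1,2).mean(0).round(),rect(cast(cal,c.reshape(-1,2),.038)))
E
```

```text
[101 143 143]
[101 143 137]
[101 174 123]
60 [466. 285.] (array([ 0.42012946, -0.37613257]), [59.54021453857422, 113.12797546386719], np.float32(0.37028527))
60 [193. 269.] (array([0.47118707, 0.38203888]), [56.67568588256836, 117.52474975585938], np.float32(0.3978635))
60 [280. 254.] (array([0.51389026, 0.13956784]), [56.0407829284668, 113.43712615966797], np.float32(0.9068831))
60 [405. 168.] (array([ 0.75572772, -0.21716351]), [95.29383850097656, 96.44831848144531], np.float32(-1.3093953))
60 [243. 164.] (array([0.77007867, 0.24610335]), [103.2897720336914, 103.81205749511719], np.float32(0.55132186))
110 [466. 285.] (array([ 0.42049057, -0.37723053]), [56.753299713134766, 113.16960144042969], np.float32(0.36429572))
110 [193. 267.] (array([0.47319376, 0.38347452]), [55.58369445800781, 112.71234130859375], np.float32(0.3978634))
110 [281. 253.] (array([0.5144809 , 0.13944446]), [54.26985168457031, 113.3699951171875], np.float32(0.8932196))
110 [241. 167.] (array([0.77060461, 0.24639911]), [99.97618865966797, 100.07697296142578], np.float32(0.55119026))
110 [405. 168.] (array([ 0.75593182, -0.21725162]), [94.94366455078125, 96.17337036132812], np.float32(-1.309419))
130 [193. 268.] (array([0.47347894, 0.38388113]), [55.054927825927734, 111.8714599609375], np.float32(0.3978635))
130 [280. 252.] (array([0.51494159, 0.13967026]), [53.83393478393555, 112.44144439697266], np.float32(0.8931936))
```

View pics/crops.png

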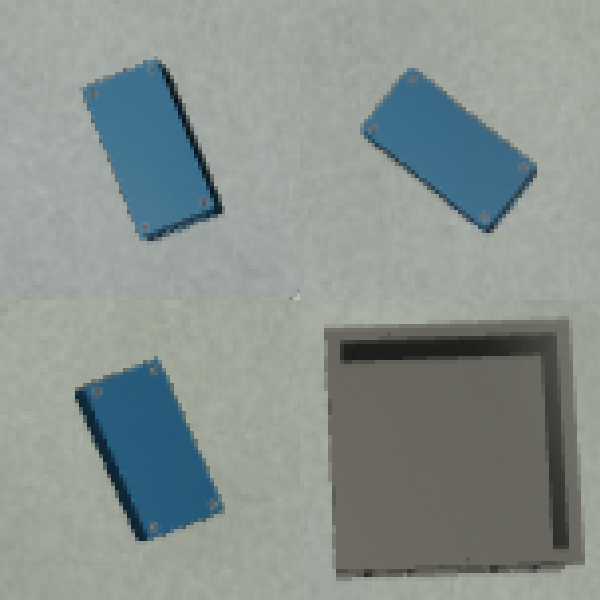

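```bash
python3 - <<'E'
from h import *
from bench import viewer
im=cv2.imread('pics/top0.png');cal=viewer.get_calibration('top')
g=cv2.GaussianBlur(cv2.cvtColor(im,cv2.COLOR_BGR2GRAY),(3,3),0)
print(g[250,325:345],g[205:225,368],g[250,390:410],g[275:292,368])
m=(g<125).astype(np.uint8); m[:208]=0;m[292:]=0;m[:,:325]=0;m[:,412:]=0
c=max(cv2.findContours(m,0,cv2.CHAIN_APPROX_NONE)[0],key=cv2.contourArea).reshape(-1,2)
P=cast(cal,c,.084)[:,:2]; print(rect(P))
# edge fits
ctr=rect(P)[0]
for nm,sel in dict(far=(c[:,1]<225)&(c[:,0]>345)&(c[:,0]<392),left=(c[:,0]<345)&(c[:,1]>228)&(c[:,1]<272),right=(c[:,0]>390)&(c[:,1]>228)&(c[:,1]<272),near=(c[:,1]>275)&(c[:,0]>347)&(c[:,0]<390)).items():
    l=cv2.fitLine((P[sel]*1000).astype(np.float32),cv2.DIST_HUBER,0,.01,.01).ravel()
    a=np.degrees(np.arctan2(l[1],l[0]));n=np.array([-l[1],l[0]])
    print(nm,round(float(a)%180,2),l[2:],'dist from ctr',(l[2:]-ctr*1000)@n)
E
```

```text
[164 164 163 163 163 164 164 164 162 161 163 155 128 109 105 104 104 104
 104 104] [163 163 164 164 164 164 164 165 167 166 165 159 139 115 103  91  65  40
  31  31] [102  98  82  64  58  65  82 100 107 118 142 159 162 160 160 162 163 161
 159 158] [103 103 103  98  91 101 128 152 162 163 162 162 163 162 161 162 161]
(array([ 0.51588409, -0.10343294]), [169.03387451171875, 173.86746215820312], np.float32(0.034223318))
far 92.85 [ 601.18616  -105.107544] dist from ctr 85.11335750411479
left 1.66 [501.249   -20.45299] dist from ctr 83.3682144226782
right 1.84 [ 513.14795 -186.79913] dist from ctr -83.23536243901322
near 91.71 [ 430.06403  -103.936714] dist from ctr -85.79702859713463
```

```bash
cat >> h.py <<'E'
def ori(phi):
    x=np.array([np.cos(phi),np.sin(phi),0]);z=np.array([0,0,-1.]);y=np.cross(z,x)
    return R.from_matrix(np.c_[x,y,z]).as_quat()
BOX=dict(P=(.4733,.3837,.398),Q=(.5147,.1396,.893),S=(.4205,-.3770,.365))
TOTE=(.5175,-.1034,np.radians(1.9))
E
python3 - <<'E'
from h import *
from bench import viewer,manip
cal=viewer.get_calibration('wrist');p=manip.current_tool_pos();q=R.from_quat(manip.current_tcp_rot())
print('cam in tool',q.inv().apply(cal['eye']-p)); rel=q.inv()*R.from_quat(cal['attitude']); print(rel.as_matrix().round(3))
print('tcp-axis pts px',proj(cal,p+q.apply([[0,0,d] for d in (0,.1,.15,.2,.25)])).round())
for n,(x,y,w) in list(BOX.items())+[('Tx',(TOTE[0],TOTE[1],TOTE[2])),('Ty',(TOTE[0],TOTE[1],TOTE[2]+np.pi/2))]:
    for k in (0,1):
        ph=w+np.pi/2-k*np.pi
        for z in (.02,.22):
            s=manip.solve_ik(np.array([x,y,z]),ori(ph)); print(n,k,z,None if s is None else np.round(s,2))
E
```

```text
cam in tool [-0.00055337 -0.0833066  -0.15853669]
[[ 1.    -0.002  0.001]
 [ 0.001  0.953  0.304]
 [-0.001 -0.304  0.953]]
tcp-axis pts px [[318. 297.]
 [318. 235.]
 [317. 219.]
 [317. 206.]
 [317. 196.]]
P 0 0.02 [-0.42  0.7  -0.41  1.78  0.39  0.74  0.94]
P 0 0.22 [-0.38  0.44 -0.46  1.66  0.22  1.09  1.07]
P 1 0.02 [-0.83  0.66  0.13  1.8  -0.13  0.69 -1.79]
P 1 0.22 [-0.84  0.4   0.15  1.68 -0.06  1.06 -1.84]
Q 0 0.02 [ 0.02  0.6  -0.42  1.97  0.4   0.64  1.81]
Q 0 0.22 [-0.02  0.29 -0.35  1.85  0.11  1.02  2.05]
Q 1 0.02 [-0.4   0.56  0.1   1.99 -0.1   0.59 -0.91]
Q 1 0.22 [-0.41  0.27  0.12  1.87 -0.04  1.01 -0.96]
S 0 0.02 [ 0.77  0.6  -0.11  1.91  0.11  0.64  2.53]
S 0 0.22 [ 1.35  0.45 -0.86  1.77  0.38  1.1   2.3 ]
S 1 0.02 [ 0.17  0.72  0.68  1.93 -0.66  0.74  0.03]
S 1 0.22 [-0.14  0.55  1.13  1.81 -0.55  1.13 -0.03]
Tx 0 0.02 [ 0.18  0.56 -0.04  2.    0.04  0.59  1.71]
Tx 0 0.22 [-0.04  0.26  0.22  1.88 -0.07  1.01  1.81]
Tx 1 0.02 [-0.24  0.61  0.48  2.01 -0.46  0.63 -0.99]
Tx 1 0.22 [-0.22  0.27  0.43  1.89 -0.13  1.01 -1.27]
Ty 0 0.02 [-0.75  1.18  1.35  2.03 -1.3   1.21 -1.93]
Ty 0 0.22 [-0.83  0.63  1.36  1.9  -0.67  1.18 -2.33]
Ty 1 0.02 [-0.03  0.57  0.22  2.01 -0.21  0.59  0.36]
Ty 1 0.22 [-0.1   0.26  0.29  1.88 -0.09  1.01  0.26]
```

```bash
cat >> h.py <<'E'
def look_box(name,z=.038):
    from bench import viewer
    cal=viewer.get_calibration('wrist');im=viewer.get_image('wrist')[:,:,::-1].copy();cv2.imwrite(f'pics/{name}.png',im)
    hsv=cv2.cvtColor(im,cv2.COLOR_BGR2HSV)
    m=cv2.inRange(hsv,(95,110,60),(115,255,255))
    return cal,im,hsv
E
python3 - <<'E'
from h import *
from bench import manip
x,y,w=BOX['P']
manip.move_pose([x,y,.24],ori(w+np.pi/2))
cal,im,hsv=look_box('wP')
print(manip.current_clock(),manip.current_tool_pos(),manip.current_force(),proj(cal,[x,y,.038]))
m=cv2.inRange(hsv,(95,110,60),(115,255,255))
for c in cv2.findContours(m,0,2)[0]:
    if cv2.contourArea(c)>2000: print(rect(cast(cal,c.reshape(-1,2),.038)),cv2.boundingRect(c))
E
```

```text
1.65 [0.47206347 0.38524852 0.24009559] [ 0.54174018 -0.28912108  0.15975917] [[315.27164635 205.9475851 ]]
(array([0.47325806, 0.38275696]), [55.29646301269531, 115.39241027832031], np.float32(0.39551556)) (287, 149, 56, 109)
(array([0.509966  , 0.14535754]), [71.83052062988281, 116.3268814086914], np.float32(0.8941785)) (13, 83, 131, 129)
```

View pics/wP.png

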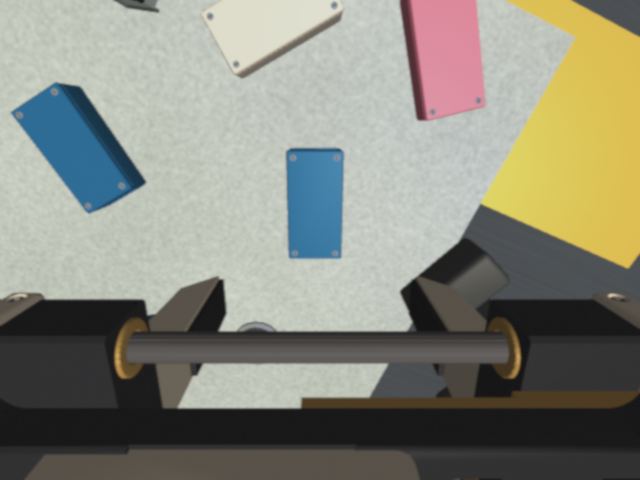

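```bash
cat >> h.py <<'E'
from bench import manip,effector,viewer
def favg(n=10):
    F=[]
    for _ in range(n):
        F.append(np.r_[manip.current_force(),manip.current_wrist_torque()]); manip.sleep(.03)
    return np.mean(F,0)
def pick(x,y,w,sgn,grip=40,zg=.020,lift=.09):
    o=ori(w+sgn*np.pi/2)
    manip.servo_line([x,y,.10],ori=o,vel=.25); manip.sleep(.15); f0=favg(6)
    manip.servo_line([x,y,zg],ori=o,vel=.12)
    manip.sleep(.15); print('at',manip.current_tool_pos(),manip.current_force())
    effector.close(grip); print('gap',manip.current_finger_gap())
    manip.servo_line([x,y,zg+lift],ori=o,vel=.15); manip.sleep(.3); f1=favg(10)
    print('dF',(f1-f0).round(2),'m',-(f1-f0)[2]/9.81,'gap',manip.current_finger_gap(),'t',manip.current_clock())
E
python3 - <<'E'
from h import *
pick(.4733,.3829,.396,1)
E
```

```text
at [0.47400274 0.38352181 0.02107   ] [-0.9445214  -0.99777569 -0.04683526]
gap 0.05756388051471457
dF [-0.17  0.   -1.12  0.    0.02  0.02] m 0.11403328327546847 gap 0.05765745407608996 t 5.7
```

```bash
cat >> h.py <<'E'
def place(x,y,phi,z):
    o=ori(phi)
    manip.servo_line([x,y,z+.012],ori=o,vel=.15); manip.servo_line([x,y,z],ori=o,vel=.03); manip.sleep(.15)
    print('down',manip.current_tool_pos(),manip.current_force().round(2))
    effector.open_jaws()
E
python3 - <<'E'
from h import *
w=.396
place(.4733,.3829,w+np.pi/2,.020)
manip.servo_line([.4733,.3829,.14],vel=.25)
x,y,w=BOX['Q']
manip.move_pose([x,y,.24],ori(w-np.pi/2)); manip.sleep(.1)
cal,im,hsv=look_box('wQ')
print(manip.current_clock(),manip.current_tool_pos(),manip.current_force(),proj(cal,[x,y,.038]))
m=cv2.inRange(hsv,(95,110,60),(115,255,255))
for c in cv2.findContours(m,0,2)[0]:
    if cv2.contourArea(c)>2000: print(rect(cast(cal,c.reshape(-1,2),.038)),cv2.boundingRect(c))
E
```

```text
down [0.47346208 0.38288228 0.02005336] [ 1.2   0.79 -1.25]
10.325 [0.51446858 0.14011028 0.23957524] [-0.25278621 -0.62611737 -0.38953044] [[318.24120703 204.99506233]]
(array([0.5166416 , 0.14001161]), [55.43500900268555, 114.58809661865234], np.float32(0.89380634)) (292, 147, 56, 109)
(array([0.46822952, 0.37807748]), [60.39845657348633, 96.87014770507812], np.float32(0.39823294)) (67, 0, 98, 101)
```

View pics/wQ.png

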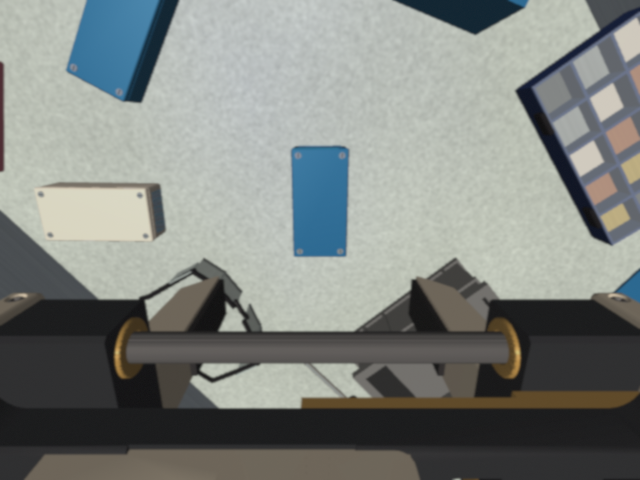

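```bash
python3 - <<'E'
from h import *
pick(.5159,.1400,.8937,-1)
E
```

```text
at [0.5167533  0.14025995 0.02095045] [0.22835111 0.0240874  0.02479999]
gap 0.057673614600853025
dF [ 0.27  0.28 -7.67  0.04 -0.02  0.  ] m 0.7816274180051694 gap 0.057635513662411535 t 14.375
```

```bash
python3 - <<'E'
from h import *
manip.servo_line([.5159,.14,.20],vel=.25)
manip.move_pose([TOTE[0],TOTE[1],.22],ori(TOTE[2])); manip.sleep(.2)
cal,im,hsv=look_box('wT')
print(manip.current_clock(),manip.current_tool_pos(),manip.current_finger_gap())
a=TOTE[2];A=np.array([[np.cos(a),-np.sin(a)],[np.sin(a),np.cos(a)]])
sq=np.array([[-1,-1],[1,-1],[1,1],[-1,1]])
for h,z in((.085,.084),(.075,.004)):
    p=proj(cal,np.c_[sq@A.T*h+TOTE[:2],np.full(4,z)]);print(p.round())
    cv2.polylines(im,[p.round().astype(int)],True,(0,0,255),1)
cv2.imwrite('pics/wT2.png',im)
E
```

```text
16.2167 [ 0.51764204 -0.10210983  0.21974482] 0.05762087280506267
[[227. 311.]
 [408. 311.]
 [425. 121.]
 [211. 121.]]
[[252. 268.]
 [383. 268.]
 [391. 132.]
 [244. 132.]]
```

View pics/wT2.png

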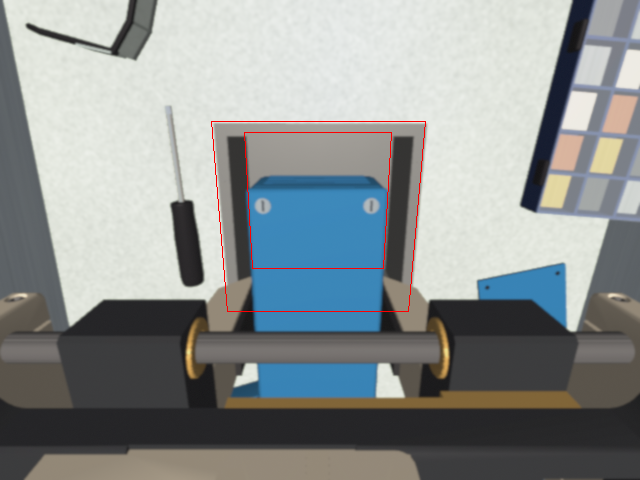

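```bash
python3 - <<'E'
from h import *
x,y,a=TOTE
y-=.0005
place(x,y,a,.0248)
print(manip.current_finger_gap())
manip.servo_line([x,y,.20],ori=ori(a),vel=.25); manip.sleep(.1)
cal,im,hsv=look_box('wT3')
print(manip.current_clock(),manip.current_tool_pos(),manip.current_force())
m=cv2.inRange(hsv,(95,110,60),(115,255,255))
for c in cv2.findContours(m,0,2)[0]:
    if cv2.contourArea(c)>2000: print(rect(cast(cal,c.reshape(-1,2),.042)),cv2.boundingRect(c))
x,y,w=BOX['S']
manip.move_pose([x,y,.24],ori(w-np.pi/2)); manip.sleep(.15)
cal,im,hsv=look_box('wS')
print(manip.current_clock(),manip.current_tool_pos(),manip.current_force(),proj(cal,[x,y,.038]))
m=cv2.inRange(hsv,(95,110,40),(115,255,255))
for c in cv2.findContours(m,0,2)[0]:
    if cv2.contourArea(c)>2000: print(rect(cast(cal,c.reshape(-1,2),.038)),cv2.boundingRect(c))
E
```

```text
down [ 0.51752354 -0.10394462  0.02480873] [-0.08 -0.46 -7.7 ]
0.09206768115422725
20.0333 [ 0.51613399 -0.10366643  0.19801798] [ 0.04802239 -0.88508345 -0.53843524]
(array([ 0.51672784, -0.10310236]), [56.54522705078125, 116.42534637451172], np.float32(-1.5383117)) (288, 151, 64, 124)
21.3583 [ 0.42154286 -0.37542576  0.23965958] [-0.37803495  0.48880918  0.71597401] [[318.85668254 206.52525986]]
(array([ 0.42305438, -0.37779501]), [55.417869567871094, 114.88678741455078], np.float32(0.36608863)) (293, 148, 56, 109)
(array([ 0.49476193, -0.10618874]), [40.64756393432617, 117.1059799194336], np.float32(-1.2034655)) (0, 0, 131, 52)
```

View pics/wT3.png

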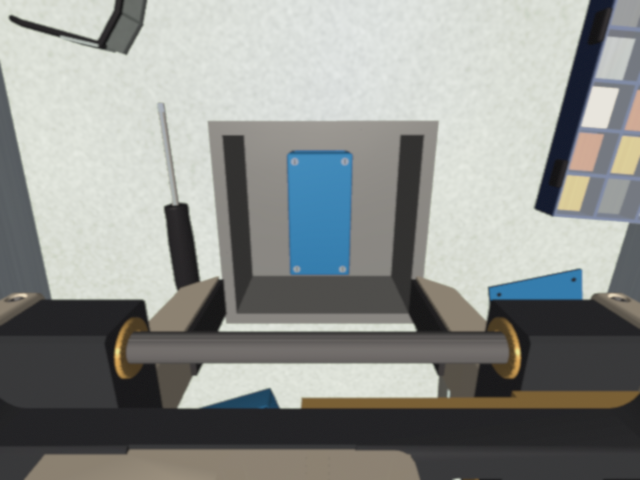

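View pics/wS.png

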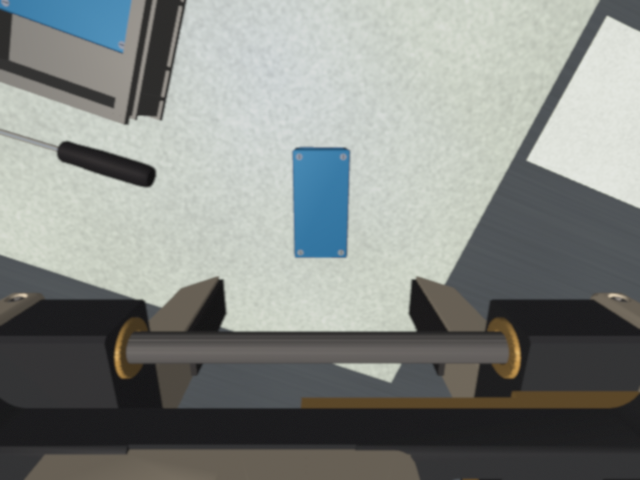

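```bash
cat >> h.py <<'E'
def place2(x,y,phi,z,hang=None):
    o=ori(phi)
    manip.servo_line([x,y,z+.02],ori=o,vel=.15); manip.sleep(.25); f0=favg(6)[2]
    manip.servo_line([x,y,z+.002],ori=o,vel=.05)
    zz=z+.002
    while zz>z-.0015:
        manip.sleep(.1); f=favg(3)[2]; print(round(zz,4),round(f-f0,2),manip.current_tool_pos().round(4))
        if f-f0>1.0: break
        zz-=.0005; manip.servo_line([x,y,zz],ori=o,vel=.02)
    effector.open_jaws()
E
python3 - <<'E'
from h import *
pick(.4224,-.3776,.366,-1)
manip.servo_line([.4224,-.3776,.22],vel=.25)
manip.move_pose([.5170,-.1034,.22],ori(TOTE[2])); manip.sleep(.2)
cal,im,hsv=look_box('wT4')
print(manip.current_clock(),manip.current_tool_pos(),manip.current_finger_gap())
E
```

```text
at [ 0.42303938 -0.37814228  0.02094024] [ 0.80825302  0.0147064  -0.23346128]
gap 0.0579104116667454
dF [-0.19  0.2  -3.97 -0.01 -0.   -0.02] m 0.40490781469700365 gap 0.057636874147546334 t 25.4083
27.3667 [ 0.51673772 -0.10487862  0.21992737] 0.057896884727175586
```

View pics/wT4.png

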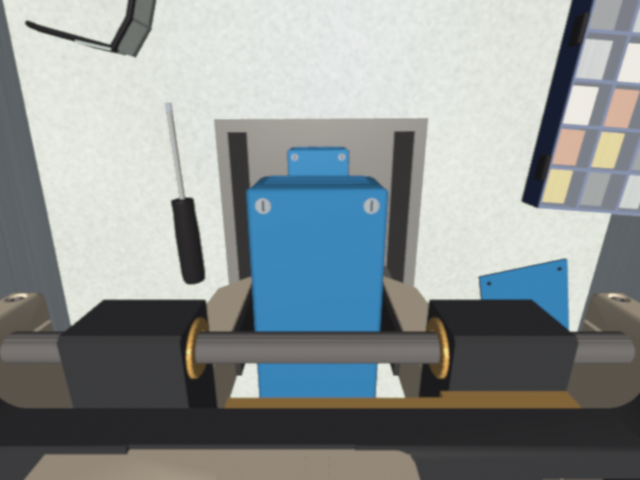

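```bash
python3 - <<'E'
from h import *
place2(.5174,-.1039,TOTE[2],.062)
manip.servo_line([.5174,-.1039,.22],ori=ori(TOTE[2]),vel=.25); manip.sleep(.1)
cal,im,hsv=look_box('wT5')
print(manip.current_clock(),manip.current_tool_pos())
m=cv2.inRange(hsv,(95,110,60),(115,255,255))
for c in cv2.findContours(m,0,2)[0]:
    if cv2.contourArea(c)>2000: print(rect(cast(cal,c.reshape(-1,2),.080)),cv2.boundingRect(c))
E
```

```text
0.064 -0.33 [ 0.5176 -0.1039  0.0642]
0.0635 0.17 [ 0.5174 -0.1039  0.0635]
0.063 0.21 [ 0.5174 -0.1039  0.063 ]
0.0625 0.4 [ 0.5174 -0.1039  0.0625]
0.062 0.94 [ 0.5175 -0.1039  0.0621]
0.0615 9.35 [ 0.5175 -0.1039  0.062 ]
33.5167 [ 0.51600092 -0.10367003  0.21797323]
(array([ 0.70985376, -0.16446826]), [42.549034118652344, 78.23001098632812], np.float32(0.26052773)) (481, 263, 88, 57)
(array([ 0.51643073, -0.10163104]), [57.03231430053711, 119.37865447998047], np.float32(-1.5382388)) (286, 149, 68, 134)
```

View pics/wT5.png

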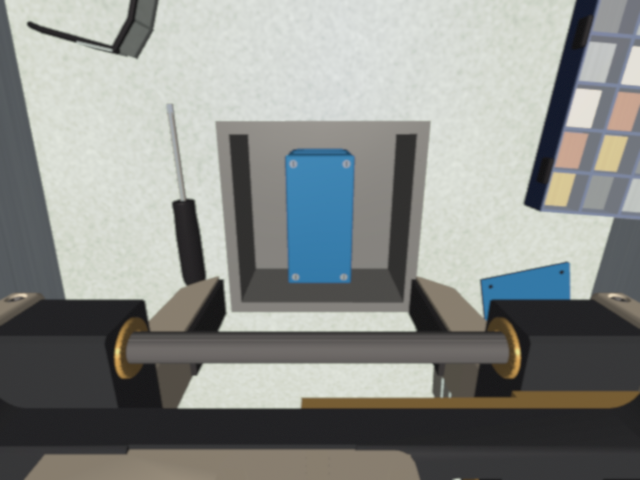

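```bash
python3 - <<'E'
from h import *
w=.396;x,y=.4733,.3829
manip.move_pose([x,y,.20],ori(w+np.pi/2)); manip.sleep(.1)
cal,im,hsv=look_box('wP2')
m=cv2.inRange(hsv,(95,110,60),(115,255,255))
for c in cv2.findContours(m,0,2)[0]:
    if cv2.contourArea(c)>2000: print(rect(cast(cal,c.reshape(-1,2),.038)),cv2.boundingRect(c))
pick(x,y,w,1)
manip.servo_line([x,y,.22],vel=.25)
manip.move_pose([.5174,-.1039,.24],ori(TOTE[2])); manip.sleep(.25)
cal,im,hsv=look_box('wT6')
print(manip.current_clock(),manip.current_tool_pos(),manip.current_finger_gap())
E
```

```text
(array([0.47291486, 0.38266989]), [55.498573303222656, 115.6940689086914], np.float32(0.39516413)) (288, 151, 63, 121)
at [0.47398603 0.38351547 0.02106885] [ 0.21181733 -0.55326281 -0.77426981]
gap 0.05739908239361453
dF [-0.15  0.01 -1.78  0.01  0.    0.  ] m 0.1817865227742188 gap 0.05763988622008427 t 39.3417
42.0167 [ 0.51753889 -0.10330855  0.23993381] 0.05784845415930077
```

View pics/wT6.png

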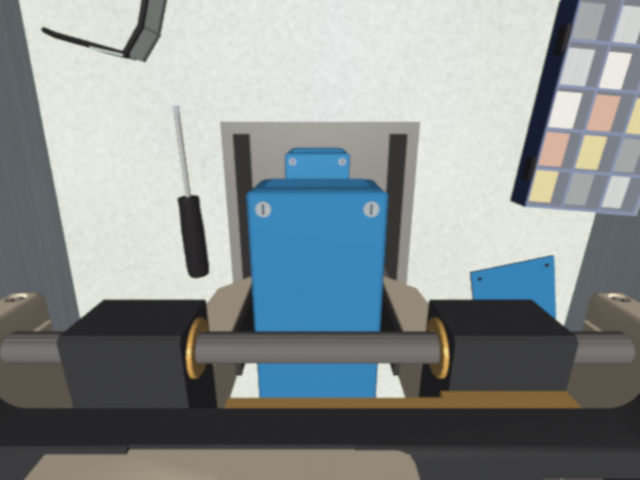

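```bash
python3 - <<'E'
from h import *
x,y=.5174,-.1027
place2(x,y,TOTE[2],.100)
manip.servo_line([x,y,.26],ori=ori(TOTE[2]),vel=.25); manip.sleep(.15)
cal,im,hsv=look_box('wT7')
print(manip.current_clock(),manip.current_tool_pos())
E
```

```text
0.102 -0.01 [ 0.5176 -0.1028  0.1022]
0.1015 0.15 [ 0.5174 -0.1027  0.1015]
0.101 -0.12 [ 0.5174 -0.1027  0.101 ]
0.1005 -0.31 [ 0.5174 -0.1027  0.1005]
0.1 0.46 [ 0.5174 -0.1027  0.1   ]
0.0995 7.05 [ 0.5174 -0.1027  0.1   ]
48.1083 [ 0.5163006  -0.10250175  0.2581197 ]
```

View pics/wT7.png

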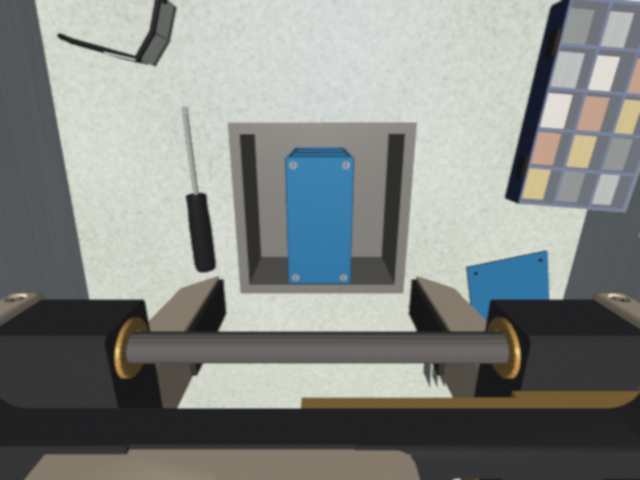

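```bash
python3 - <<'E'
from h import *
im=viewer.get_image('scene')[:,:,::-1]
cv2.imwrite('pics/s9.png',cv2.resize(im[150:330,180:420],(800,600),interpolation=cv2.INTER_CUBIC))
E
```

```text
(no output)
```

View pics/s9.png

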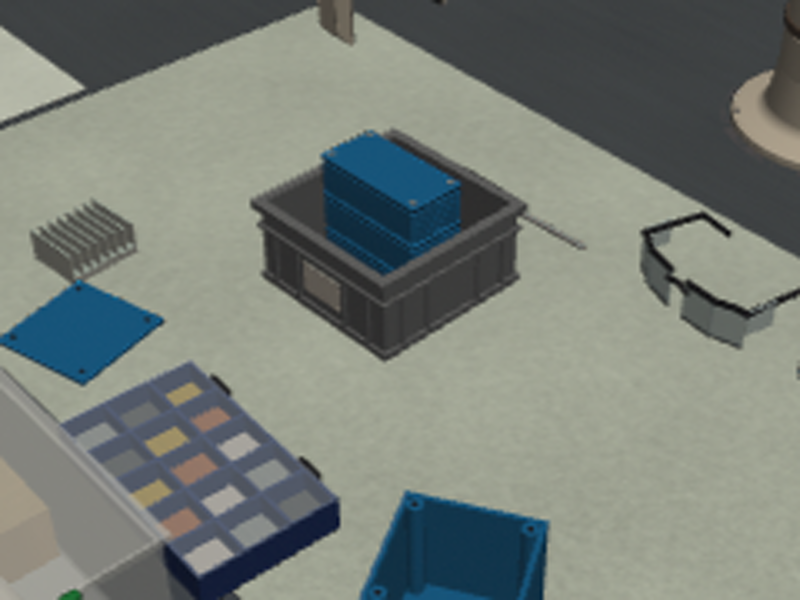

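The scene view shows the stack square in the tote around (390, 200), with the glasses, heat sink and screwdriver still in place. I'm handing in.

```bash
python3 - <<'E'
from h import *
print(manip.current_finger_gap(),manip.current_force()); manip.hand_in(); print(manip.current_clock())
E
```

```text
0.09156690497425746 [-0.38168197 -1.06849161 -0.54253932]
the job is handed in; nothing more can be done
the job is handed in; nothing more can be done
```

The three blue boxes are stacked in the tote, lids up, heaviest at the bottom and lightest on top. I handed the job in at about 48 s, with the gripper open and clear above the stack.

- **Weights:** The left box read 0.11 kg on the first lift and 0.18 kg on the second, so those two disagree by about 0.07 kg. Both still mark it as the light one. The box beside the tote read 0.78 kg (heavy) and the right box 0.40 kg (middle).
- **Setting down:** The middle and light boxes were lowered in 0.5 mm steps until they touched, at about 9 N and 7 N, then released. The bottom box still showed its full weight (-7.7 N) when I opened the jaws. It may have been just clear of the floor, by under about 1 mm.
- **Alignment:** In the wrist pictures, the bottom and middle boxes are within about 2 mm of each other and both sit along the tote walls. I shifted the top box 1.2 mm to make up for where it sat in the jaws, and checked it by eye only. The last wrist and scene pictures show the stack square, and the bystanders in view look where they were.

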